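# Weigh out and refit the gas dryer's cartridges

## Robot

A 7-joint arm with a two-finger parallel gripper is mounted at the origin on a cart in front of the work surface, level with it; the furniture and walls round the work are solid. World frame = base frame: x ahead of the robot, y to its left, z up, the work surface at z = 0. Lengths are in m, angles in rad, forces in N, time in s.
With the tool pointing down it reaches from about 0.4 to 0.85 m from the base axis. Payload 10.4 kg.
Tool frame: the origin (TCP) lies at the very end of the fingers, on their centre line; the grasp point (between the pads) lies 19 mm behind it; z points along the fingers, y is the line along which they close (so a half turn about z gives the same grasp; the last joint's range is limited). The gripper opens to 87 mm and grips with 3 to 60 N. Pads are 19 mm wide; open, the fingers measure 117 mm over their backs; the gripper's body (75 mm by 190 mm) begins 51 mm behind the grasp point.
Start: joints at [-1.198, 0.332, -0.065, 1.46, 0.022, 1.35, -0.088], TCP at [0.241, 0.577, 0.223] pointing down, gripper open.
Joint ranges: [-2.6, 2.6], [-0.5, 2.12], [-1.47, 1.34], [0.16, 2.42], [-1.27, 4.41], [0.06, 2.06], [-2.6, 2.6]. Speed limits (rad/s): [2.22, 2.22, 2.79, 2.79, 3.14, 3.14, 3.14].

## Interface

Orientations are given as a unit quaternion [x, y, z, w].
In Python, from bench import r gives the robot as it stands.
- The arm moves only by the shell command python3 -m crank 'ROWS' [FORCE]. ROWS is JSON, a list that holds one entry, the list of rows, each a list of 5 numbers: the shift along the tool's x, y, z in mm, then the turn about the tool's z in degrees, then the opening, from -1 (shut) to 1 (fully open). A call has 1 to 20 rows; each row is the pose to reach, as a shift and turn from the pose commanded when the call began, along the tool's axes at that moment; what a row does not reach only later rows make up. A row lasts 1/10 s, in which the tool goes at most 50 mm and 8.59 degrees, less where a joint would pass 70% of its speed; a pose out of reach is approached as far as the arm can. A call with a gripper value outside its range is refused whole. The fingers move at their own pace and stop on an object; FORCE is the grip in N (left out, the last holds). Time passes only in rows, so rows that repeat a pose let the fingers close. It gives the time, the measured TCP pose, the force, the opening and the grip force at its end, in the units of the state.
- r.read_state(): the state, without advancing time (a new reading comes with each control period).
- r.camera(name): name is "side" or "top" or "wrist"; returns a dict with "image" (384x512x3 uint8, red, green, blue), "vfov" (degrees; the focal length in pixels is half the picture's height over the tangent of half this angle, whatever the lens; pixels are square), "cx", "cy" (the principal point, pixels), "k1" (the pictures are not rectified: a ray, as slopes to the right and down, at radius r is drawn at 1 + k1 r^2 times it, then the intrinsics apply), "eye" and "attitude" of the camera in the world. Camera axes: x right, y down, z forward; pixel columns grow to the right and rows downward; lengths in m; the calibration is good to about 2 mm. A picture is of the moment at which its call begins. There is no depth.
- r.close_job(): hands the job in; it is judged then, once.
The state is a dict: "time": time; "joint_positions": joint angles; "joint_vel": joint speeds; "joint_torque": joint torques, N m; "ee_pos": TCP position; "eef_rot": TCP orientation; "ft_force": force on the tool from outside, world axes, zero at the start; "torque": the same for the moment, N m; "width": finger opening in m; "grip_force": force on a finger pad.
Only numpy, scipy, OpenCV 4.12 (cv2) and the standard library are available. Lean on these libraries where they do the work, as an engineer would, in place of code of your own. Each camera call takes 0.05 s, during which the arm holds its last target. There are 200 camera calls.

## Task

Set the empty dial scale to zero with its black knob, then weigh the drying cartridges one at a time, both the one in the gas dryer and those standing on the bench at the left, letting go of each on the pan. Stand the spent ones (pointer in the red band) upright in the perforated metal oven tray; fit each dry one (green band) into an empty blue socket of the dryer, turning it under light pressure until its lugs drop into the keyways and it is fully home. Leave the scale empty and on zero, and do not lean on its pan or force a cartridge into its socket.

Things in the scene. Friction and masses are not known exactly. Their poses are not given: they have to be found in the camera images.
- cart_1_mid (a point): drying cartridge, upright cylinder 76 mm tall: white lower part 44 mm across (the lowest 9 mm taper to 36), from 38 mm up a grey ribbed cap 40 mm across, to be gripped; two steel lugs on opposite sides, 10 mm wide, reach 30 mm from the axis, 20 to 30 mm above the foot. The point is half-way up, 38 mm above the foot; x along the lugs and the white line on the cap, z up. None if absent
- cart_2_mid (a point): another drying cartridge, looks just like cart_1; dry ones weigh 170 to 190 g, spent ones 240 to 270 g, and any of the cartridges may be either. Point half-way up, x along the lugs. None if absent
- cart_3_mid (a point): another drying cartridge, looks just like cart_1; dry ones weigh 170 to 190 g, spent ones 240 to 270 g, and any of the cartridges may be either. Point half-way up, x along the lugs. None if absent
- cart_4_mid (a point): another drying cartridge, looks just like cart_1; dry ones weigh 170 to 190 g, spent ones 240 to 270 g, and any of the cartridges may be either. Point half-way up, x along the lugs. None if absent
- cart_5_mid (a point): another drying cartridge, looks just like cart_1; dry ones weigh 170 to 190 g, spent ones 240 to 270 g, and any of the cartridges may be either. Point half-way up, x along the lugs. None if absent
- scale: dial scale, white case 170 mm deep (x), 230 mm wide (y), 46 mm high; origin under its middle, front to -x. Pan on its left, dial on its right, knob in front of the dial. One gram on the pan turns the pointer 0.75 degrees clockwise seen from above; it settles in half a second
- pan_top (a point): centre of the scale's round steel pan, on its upper face, 65 mm above the bench. Pan 100 mm across, rim 5 mm higher; it sinks on a soft spring, 2.5 mm for each 100 g, and stops after 12 mm
- dial_centre (a point): centre of the scale's level dial, 96 mm across, 50 mm above the bench, where the pointer pivots
- pointer_tip (a point): tip of the red pointer, 38 mm from the dial's centre; it points roughly away from the scale's front when the pan is empty
- zero_mark (a point): tip of the black wedge that marks zero on the white dial card, 38 mm from the dial's centre. Clockwise from it: a green band from 140 to 212 g (105 to 159 degrees, dry), a red band from 218 to 310 g (164 to 232 degrees, spent), a tick every 25 g. The scale reads zero when the pointer is on the wedge; the card turns with the knob
- knob_grip (a point): centre of the grip of the black zero knob: an upright bar 32 mm long (x of this point), 13 mm thick (y), its top 9 mm above this point, the case 24 mm below it; it turns about the vertical. It turns the dial card by the same angle the same way, never the pointer, and stays where it is left
- zero_knob (a joint): angle of the zero knob in rad, growing clockwise seen from above; the zero mark turns clockwise by as much
- dryer: gas dryer, a grey block 110 x 250 x 38 mm with two blue sockets on top. A cartridge enters a socket 20 mm deep before its lugs lie on the rim; turned until the lugs meet the keyways (4 degrees either way are enough; either half turn fits) it drops the last 12 mm and stands on the socket's floor
- socket_a_floor (a point): centre of the floor of one blue socket of slippery plastic; x along its two keyways, z up. An upright cup: bore 47 mm wide, wall out to 34 mm from the axis, rim 32 mm above the floor; two keyways 14 mm wide, on opposite sides (+x and -x), cut through the wall from rim to floor. Each socket is screwed in, so its keyways point its own way
- socket_b_floor (a point): floor of the dryer's other blue socket, on its axis, just like socket_a (keyways along its own x axis), 124 mm from it
- tray_floor (a point): centre of the oven tray's floor: a shallow perforated aluminium tray behind the scale, inside 119 mm along x and 229 mm along y, walls 17 mm above the floor
- tube_rack (a point): nearest corner, at the top, of the fixed racks full of sample tubes beyond the waiting cartridges; tubes 145 mm high stand to the left of it and further back: keep the gripper clear of them
There are look-alikes about, which are no part of the job. Leave any yellow look-alike of the part that bears cart_5_mid alone.

How it is judged:
On the way, in this order (a step that is already met when the one before it is completed fails the run):
1. the empty scale is set to zero and its knob let go (horizontal distance between pointer_tip and zero_mark below 0.005 m and horizontal distance between each of cart_1_mid, cart_2_mid, cart_3_mid, cart_4_mid, cart_5_mid and pan_top above 0.07 m and contact force between the fingers and scale below 0.1 N), for 0.4 s.
2. a cartridge stands on the pan, let go (((horizontal distance between cart_1_mid and pan_top below 0.035 m and z of cart_1_mid in the frame of pan_top between 0.033 and 0.043 m and contact force between the fingers and cart_1 below 0.1 N) or (horizontal distance between cart_2_mid and pan_top below 0.035 m and z of cart_2_mid in the frame of pan_top between 0.033 and 0.043 m and contact force between the fingers and cart_2 below 0.1 N) or (horizontal distance between cart_3_mid and pan_top below 0.035 m and z of cart_3_mid in the frame of pan_top between 0.033 and 0.043 m and contact force between the fingers and cart_3 below 0.1 N) or (horizontal distance between cart_4_mid and pan_top below 0.035 m and z of cart_4_mid in the frame of pan_top between 0.033 and 0.043 m and contact force between the fingers and cart_4 below 0.1 N) or (horizontal distance between cart_5_mid and pan_top below 0.035 m and z of cart_5_mid in the frame of pan_top between 0.033 and 0.043 m and contact force between the fingers and cart_5 below 0.1 N))), for 0.3 s.
At the end, for the whole second after the job is handed in: every dry cartridge (under 215 g) stands fully home in a socket (foot within 5 mm of its floor and axis, within 7 degrees of upright), every spent one (over 215 g) upright on the oven tray's floor; the pan is empty, the pointer within 5 mm of the zero mark; all at rest (horizontal distance between pointer_tip and zero_mark below 0.005 m and horizontal distance between each of cart_1_mid, cart_2_mid, cart_3_mid, cart_4_mid, cart_5_mid and pan_top above 0.07 m and ((horizontal distance between cart_1_mid and socket_a_floor below 0.005 m and z of cart_1_mid in the frame of socket_a_floor between 0.03 and 0.043 m and angle between cart_1_mid's own z axis and vertical below 0.12 rad and contact force between cart_1 and socket_a below 2.25 N) or (horizontal distance between cart_1_mid and socket_b_floor below 0.005 m and z of cart_1_mid in the frame of socket_b_floor between 0.03 and 0.043 m and angle between cart_1_mid's own z axis and vertical below 0.12 rad and contact force between cart_1 and socket_b below 2.25 N) or (x of cart_1_mid in the frame of tray_floor between -0.06 and 0.06 m and y of cart_1_mid in the frame of tray_floor between -0.115 and 0.115 m and z of cart_1_mid in the frame of tray_floor between 0.03 and 0.045 m and angle between cart_1_mid's own z axis and vertical below 0.12 rad and contact force between cart_1 and oven_tray above 2.11 N)) and ((horizontal distance between cart_2_mid and socket_a_floor below 0.005 m and z of cart_2_mid in the frame of socket_a_floor between 0.03 and 0.043 m and angle between cart_2_mid's own z axis and vertical below 0.12 rad and contact force between cart_2 and socket_a below 2.25 N) or (horizontal distance between cart_2_mid and socket_b_floor below 0.005 m and z of cart_2_mid in the frame of socket_b_floor between 0.03 and 0.043 m and angle between cart_2_mid's own z axis and vertical below 0.12 rad and contact force between cart_2 and socket_b below 2.25 N) or (x of cart_2_mid in the frame of tray_floor between -0.06 and 0.06 m and y of cart_2_mid in the frame of tray_floor between -0.115 and 0.115 m and z of cart_2_mid in the frame of tray_floor between 0.03 and 0.045 m and angle between cart_2_mid's own z axis and vertical below 0.12 rad and contact force between cart_2 and oven_tray above 2.11 N)) and ((horizontal distance between cart_3_mid and socket_a_floor below 0.005 m and z of cart_3_mid in the frame of socket_a_floor between 0.03 and 0.043 m and angle between cart_3_mid's own z axis and vertical below 0.12 rad and contact force between cart_3 and socket_a below 2.25 N) or (horizontal distance between cart_3_mid and socket_b_floor below 0.005 m and z of cart_3_mid in the frame of socket_b_floor between 0.03 and 0.043 m and angle between cart_3_mid's own z axis and vertical below 0.12 rad and contact force between cart_3 and socket_b below 2.25 N) or (x of cart_3_mid in the frame of tray_floor between -0.06 and 0.06 m and y of cart_3_mid in the frame of tray_floor between -0.115 and 0.115 m and z of cart_3_mid in the frame of tray_floor between 0.03 and 0.045 m and angle between cart_3_mid's own z axis and vertical below 0.12 rad and contact force between cart_3 and oven_tray above 2.11 N)) and ((horizontal distance between cart_4_mid and socket_a_floor below 0.005 m and z of cart_4_mid in the frame of socket_a_floor between 0.03 and 0.043 m and angle between cart_4_mid's own z axis and vertical below 0.12 rad and contact force between cart_4 and socket_a below 2.25 N) or (horizontal distance between cart_4_mid and socket_b_floor below 0.005 m and z of cart_4_mid in the frame of socket_b_floor between 0.03 and 0.043 m and angle between cart_4_mid's own z axis and vertical below 0.12 rad and contact force between cart_4 and socket_b below 2.25 N) or (x of cart_4_mid in the frame of tray_floor between -0.06 and 0.06 m and y of cart_4_mid in the frame of tray_floor between -0.115 and 0.115 m and z of cart_4_mid in the frame of tray_floor between 0.03 and 0.045 m and angle between cart_4_mid's own z axis and vertical below 0.12 rad and contact force between cart_4 and oven_tray above 2.11 N)) and ((horizontal distance between cart_5_mid and socket_a_floor below 0.005 m and z of cart_5_mid in the frame of socket_a_floor between 0.03 and 0.043 m and angle between cart_5_mid's own z axis and vertical below 0.12 rad and contact force between cart_5 and socket_a below 2.25 N) or (horizontal distance between cart_5_mid and socket_b_floor below 0.005 m and z of cart_5_mid in the frame of socket_b_floor between 0.03 and 0.043 m and angle between cart_5_mid's own z axis and vertical below 0.12 rad and contact force between cart_5 and socket_b below 2.25 N) or (x of cart_5_mid in the frame of tray_floor between -0.06 and 0.06 m and y of cart_5_mid in the frame of tray_floor between -0.115 and 0.115 m and z of cart_5_mid in the frame of tray_floor between 0.03 and 0.045 m and angle between cart_5_mid's own z axis and vertical below 0.12 rad and contact force between cart_5 and oven_tray above 2.11 N)) and linear speed of each of cart_1, cart_2, cart_3, cart_4, cart_5 below 0.02 m/s); the robot touches nothing.
It fails at once if the scale's pan is leaned on (more than 20 N) (contact force between scale_pan and anything else above 20 N).
It fails at once if a cartridge is forced into its socket (more than 45 N) (contact force between socket_a and anything else above 45 N).
It fails at once if a cartridge is forced into its socket (more than 45 N) (contact force between socket_b and anything else above 45 N).
Of cart_1, cart_3, cart_4 only 2 to 3 are there at a start; the rules pass over those that are not, and their reading is None.
At some moment in a run one of cart_1, cart_2, cart_3, cart_4 may be knocked a few centimetres aside while the robot is not near it.
It also fails if it takes over 210 s, if anything falls off the work surface, if the arm or the gripper's body presses on something with over 40 N, if the wrist force passes 120 N, or if a joint passes its speed limit or range.

## Working session

There is one attempt and no reset: what is moved stays moved. The work goes in short steps, Python scripts to look and compute and a shell command to move; the robot and the scene stay as the last step left them, time stands still between calls to the robot, and variables do not carry over. Pictures are saved under pics/ and viewed, at most 14 in all, crops included, and the job is handed in when it is done.

```bash
ls; mkdir -p pics
python3 - <<'E'
from bench import r
import cv2,numpy as np
s=r.read_state(); print({k:np.round(v,3) for k,v in s.items()})
ims=[]
for n in ["side","top"]:
    c=r.camera(n); print(n,{k:np.round(v,4) for k,v in c.items() if k!="image"})
    cv2.imwrite(f"pics/{n}0.png",c["image"][:,:,::-1])
E
```

```text
pics
{'time': np.float64(0.0), 'joint_positions': array([-1.198,  0.333, -0.065,  1.461,  0.022,  1.35 , -0.088]), 'joint_vel': array([-0.   ,  0.001, -0.002, -0.   , -0.001, -0.001,  0.   ]), 'joint_torque': array([-0.0000e+00, -6.2324e+01,  2.5000e-02, -3.8990e+01, -6.1000e-02,
        4.0000e-02,  0.0000e+00]), 'ee_pos': array([0.241, 0.576, 0.222]), 'eef_rot': array([ 0.197,  0.98 , -0.001, -0.   ]), 'ft_force': array([-0.797,  0.636, -0.124]), 'torque': array([-0.01 , -0.018,  0.036]), 'grip_force': np.float64(0.0), 'width': np.float64(0.087)}
side {'vfov': np.float64(53.1585), 'cx': np.float64(255.7116), 'cy': np.float64(190.5592), 'k1': np.float64(-0.0282), 'eye': array([0.4356, 0.7729, 0.685 ]), 'attitude': array([-0.0618,  0.8894, -0.451 ,  0.043 ])}
top {'vfov': np.float64(55.642), 'cx': np.float64(254.1194), 'cy': np.float64(194.9762), 'k1': np.float64(-0.1116), 'eye': array([0.4826, 0.0143, 1.0611]), 'attitude': array([-0.6978,  0.7154, -0.0294,  0.0203])}
```

View pics/top0.png

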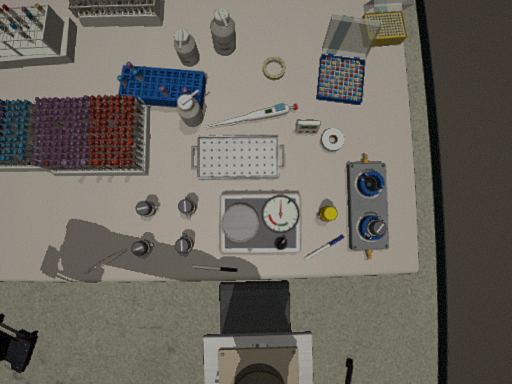

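View pics/side0.png

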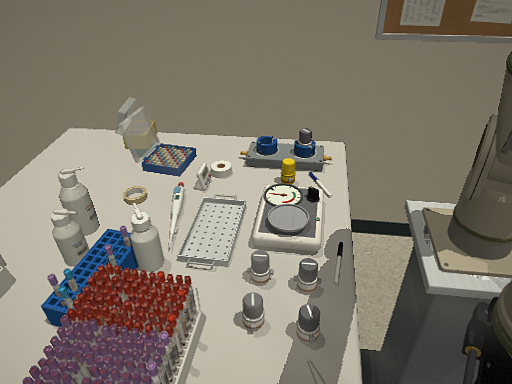

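```bash
cat > h.py <<'E'
import numpy as np,cv2,sys
from scipy.spatial.transform import Rotation as R
from bench import r
def K(c):
    f=c["image"].shape[0]/2/np.tan(np.radians(c["vfov"]/2))
    return np.array([[f,0,c["cx"]],[0,f,c["cy"]],[0,0,1.]])
def rays(c,px):
    p=cv2.undistortPoints(np.array(px,float).reshape(-1,1,2),K(c),np.array([c["k1"],0,0,0.]))[:,0]
    d=R.from_quat(c["attitude"]).apply(np.c_[p,np.ones(len(p))])
    return np.array(c["eye"]),d
def plane(c,px,z):
    e,d=rays(c,px); return e+d*((z-e[2])/d[:,2])[:,None]
def tri(c1,p1,c2,p2):
    e1,d1=rays(c1,[p1]);e2,d2=rays(c2,[p2])
    t=np.linalg.lstsq(np.c_[d1[0],-d2[0]],e2-e1,rcond=None)[0]
    a,b=e1+t[0]*d1[0],e2+t[1]*d2[0]
    return (a+b)/2,np.linalg.norm(a-b)
def proj(c,P):
    Rt=R.from_quat(c["attitude"]).inv()
    return cv2.projectPoints(Rt.apply(np.atleast_2d(P)-c["eye"]),np.zeros(3),np.zeros(3),K(c),np.array([c["k1"],0,0,0.]))[0][:,0]
def row(target,yaw=None):
    """row (mm, deg) from the measured pose; yaw = world direction (deg) of tool y, mod 180"""
    s=r.read_state(); T=R.from_quat(s["eef_rot"])
    d=T.inv().apply(np.array(target)-s["ee_pos"])*1000
    y=T.apply([0,1,0]); cur=np.degrees(np.arctan2(y[1],y[0]))
    t=0 if yaw is None else -((yaw-cur+90)%180-90)
    return np.round(d,1),round(t,1),"yaw",round(cur,1),"q7",round(s["joint_positions"][6],2)
def snap(name,f):
    c=r.camera(name); cv2.imwrite(f"pics/{f}.png",c["image"][:,:,::-1]); return c
E
python3 - <<'E'
from h import *
t=r.camera("top");s=r.camera("side")
print("carts",plane(t,[(147,208),(187,205),(143,246),(185,243)],.076).round(3).tolist())
print("scale", plane(t,[(240,222),(281,212),(281,242)],.06).round(3).tolist())
print("tray",plane(t,[(238,157),(197,136),(279,178)],.01).round(3).tolist())
for a,b in [((371,183),(267,144)),((379,227),(305,134))]: print(tri(t,a,s,b))
print("rack",plane(t,[(148,172)],.1))
for z in .05,.07,.09: print(plane(t,[(371,183),(373,227)],z).round(3).tolist())
print(row([.33,0,.40],90))
E
```

```text
carts [[0.523, 0.294, 0.076], [0.529, 0.184, 0.076], [0.421, 0.306, 0.076], [0.427, 0.191, 0.076]]
scale [[0.48, 0.041, 0.06], [0.504, -0.072, 0.06], [0.422, -0.07, 0.06]]
tray [[0.669, 0.044, 0.01], [0.735, 0.163, 0.01], [0.604, -0.074, 0.01]]
(array([ 0.57735833, -0.32719382,  0.06440582]), np.float64(0.0018022808292034078))
(array([ 0.45534799, -0.32893114,  0.10735742]), np.float64(0.0015727997024888218))
rack [[0.61884225 0.28364993 0.1       ]]
[[0.58, -0.332, 0.05], [0.455, -0.332, 0.05]]
[[0.578, -0.325, 0.07], [0.456, -0.325, 0.07]]
[[0.576, -0.318, 0.09], [0.456, -0.318, 0.09]]
(array([-304.5, -497.7, -177.5]), np.float64(-22.7), 'yaw', np.float64(67.3), 'q7', np.float64(-0.09))
```

```bash
python3 -m crank '[[[-300,-173,-130,-22.7,1],[-300,-173,-130,-22.7,1],[-300,-173,-130,-22.7,1],[-300,-173,-130,-22.7,1],[-300,-173,-130,-22.7,1],[-300,-173,-130,-22.7,1],[-300,-173,-130,-22.7,1],[-300,-173,-130,-22.7,1],[-428,-477,-130,-22.7,1],[-428,-477,-130,-22.7,1],[-428,-477,-130,-22.7,1],[-428,-477,-130,-22.7,1],[-428,-477,-130,-22.7,1],[-428,-477,-130,-22.7,1],[-428,-477,-130,-22.7,1],[-428,-477,-130,-22.7,1],[-428,-477,-130,-22.7,1]]]' 20
python3 - <<'E'
from h import *
c=snap("wrist","w1"); print({k:np.round(v,4) for k,v in c.items() if k!="image"}); print(row([.422,-.07,.25],90))
E
```

```text
time: 1.9
ee_pos: [0.4519, -0.0285, 0.3525]
eef_rot: [0.0, 1.0, 0.0, 0.0]
ft_force: [-0.5, 1.0, -0.7]
width: 0.0873
grip_force: 0.0
{'vfov': np.float64(62.9787), 'cx': np.float64(254.9287), 'cy': np.float64(191.0917), 'k1': np.float64(-0.0597), 'eye': array([ 0.3678, -0.0279,  0.515 ]), 'attitude': array([0.6984, 0.699 , 0.1089, 0.1085])}
(array([ 30. , -42.5, 102.4]), np.float64(0.1), 'yaw', np.float64(90.1), 'q7', np.float64(1.49))
```

View pics/w1.png

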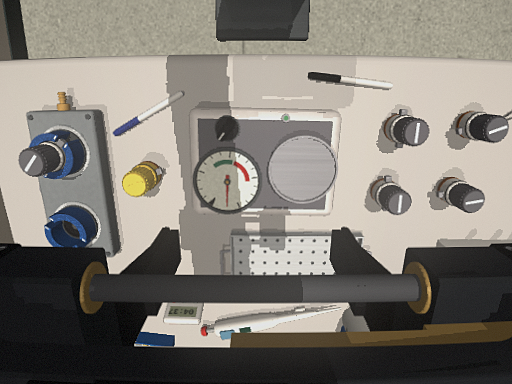

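Run:
```python
import cv2
i=cv2.imread("pics/w1.png"); 
cv2.imwrite("pics/w1s.png",cv2.resize(i[105:225,185:345],None,fx=5,fy=5,interpolation=cv2.INTER_CUBIC)[:600,:800])
```

```text
(no output)
```

View pics/w1s.png

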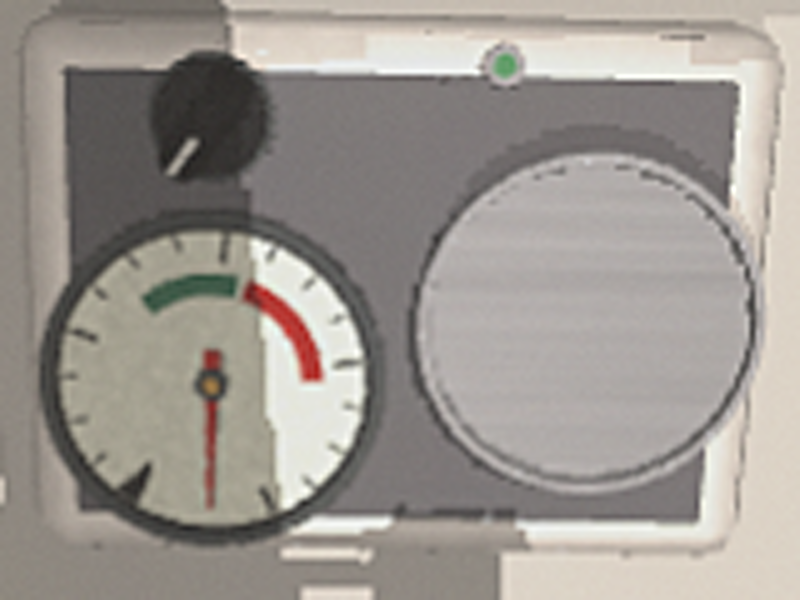

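Run:
```python
from h import *
c=r.camera("wrist")
f=lambda p:(185+p[0]/5-.4,105+p[1]/5-.4)
P=plane(c,[f(p) for p in [(211,384),(210,508),(152,462),(125,495)]],.05); print("dial,ptr,wedge",P.round(4).tolist())
for p in P[1:]: v=p-P[0]; print(np.degrees(np.arctan2(v[1],v[0])).round(1),np.hypot(*v[:2]).round(4))
for z in .05,.06,.07,.079: print("knob",z,plane(c,[f((211,115)),f((168,173)),f((197,140))],z).round(4)[:,:2].tolist())
print("pan",plane(c,[f((588,322))],.068).round(4))
# dark mask of knob
g=cv2.cvtColor(c["image"],cv2.COLOR_RGB2GRAY); sub=g[110:145,210:243]; m=(sub<55).astype(np.uint8)
n,l,s,cen=cv2.connectedComponentsWithStats(m); k=1+s[1:,4].argmax(); print(s[k]+[210,110,0,0,0],cen[k]+[210,110])
```

```text
dial,ptr,wedge [[0.5004, -0.07, 0.05], [0.5412, -0.0713, 0.05], [0.5259, -0.0891, 0.05], [0.5369, -0.0981, 0.05]]
-1.9 0.0408
-36.9 0.0319
-37.6 0.046
knob 0.05 [[0.4184, -0.0681], [0.4354, -0.0812], [0.4257, -0.0724]]
knob 0.06 [[0.4173, -0.0672], [0.434, -0.0801], [0.4244, -0.0714]]
knob 0.07 [[0.4162, -0.0663], [0.4325, -0.0789], [0.4232, -0.0704]]
knob 0.079 [[0.4152, -0.0655], [0.4312, -0.0779], [0.4221, -0.0696]]
pan [[0.4761 0.0426 0.068 ]]
[215 116  22  25 349] [224.9226361  127.80515759]
```

```bash
python3 -m crank '[[[0,-40,170,0,1],[0,-40,170,0,1],[0,-40,170,0,1],[0,-40,170,0,1],[0,-40,170,0,1],[0,-40,170,0,1]]]'
python3 - <<'E'
from h import *
c=snap("wrist","w2"); p=proj(c,[.418,-.067,.079])[0].astype(int); print(p)
i=c["image"][:,:,::-1][p[1]-50:p[1]+50,p[0]-60:p[0]+60]
cv2.imwrite("pics/w2k.png",cv2.resize(i,None,fx=6,fy=6,interpolation=cv2.INTER_CUBIC))
E
```

```text
time: 2.6
ee_pos: [0.4525, -0.0674, 0.1834]
eef_rot: [-0.001, 1.0, -0.0, 0.0]
ft_force: [0.3, -0.1, 1.0]
width: 0.0872
grip_force: 0.0
[254 151]
```

View pics/w2k.png

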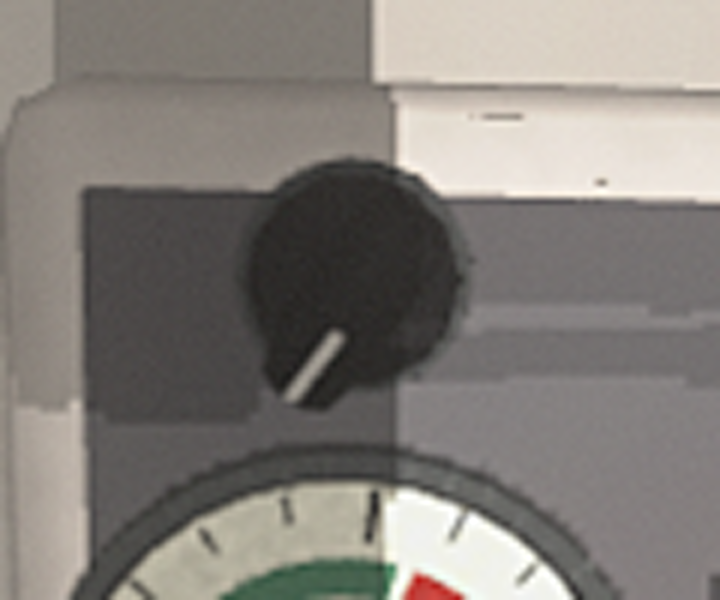

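Run:
```python
from h import *
c=r.camera("wrist"); f=lambda p:(194+p[0]/6-.4,101+p[1]/6-.4)
for z in .05,.055,.06,.065: print("skirt",z,plane(c,[f((355,272))],z).round(4)[0,:2])
L=plane(c,[f((290,402)),f((338,335))],.079); v=L[0]-L[1]; a=np.degrees(np.arctan2(v[1],v[0]))
print(L.round(4).tolist(),a,np.hypot(*v[:2])); u=v/np.linalg.norm(v); print("centre",L[0]-.0155*u)
print(row([.4176,-.0685,.066],52))
```

```text
skirt 0.05 [ 0.4187 -0.0689]
skirt 0.055 [ 0.4178 -0.0688]
skirt 0.06 [ 0.417  -0.0688]
skirt 0.065 [ 0.4161 -0.0688]
[[0.4329, -0.0781, 0.079], [0.4229, -0.0711, 0.079]] -35.19149079229073 0.012171982784061477
centre [ 0.42021874 -0.06919954  0.079     ]
(array([ 35.9,  -1. , 118.2]), np.float64(38.1), 'yaw', np.float64(90.1), 'q7', np.float64(1.61))
```

```bash
python3 -m crank '[[[33,-1,60,36,0],[33,-1,60,36,0],[33,-1,60,36,0],[33,-1,60,36,0],[33,-1,60,36,0],[33,-1,90,36,0],[33,-1,117,36,0],[33,-1,117,36,0],[33,-1,117,36,-1],[33,-1,117,36,-1],[33,-1,117,36,-1],[33,-1,117,36,-1],[33,-1,117,36,-1],[33,-1,117,36,-1]]]' 15 && python3 -m crank '[[[0,0,0,-7,-1],[0,0,0,-14,-1],[0,0,0,-21,-1],[0,0,0,-28,-1],[0,0,0,-35,-1],[0,0,0,-35.5,-1],[0,0,0,-35.5,-1],[0,0,0,-35.5,0],[0,0,0,-35.5,0],[0,0,0,-35.5,0],[0,0,-20,-35.5,0],[0,0,-60,-35.5,0],[0,0,-120,-35.5,0],[0,0,-130,-35.5,0.5],[0,0,-130,-35.5,1],[0,0,-130,-35.5,1]]]'
python3 - <<'E'
from h import *
c=snap("wrist","w3"); p=proj(c,[.5,-.07,.05])[0].astype(int); print(p)
i=c["image"][:,:,::-1][p[1]-75:p[1]+50,p[0]-60:p[0]+100]
cv2.imwrite("pics/w3d.png",cv2.resize(i,None,fx=5,fy=5,interpolation=cv2.INTER_CUBIC)[:600])
E
```

```text
time: 4.1
ee_pos: [0.4192, -0.0697, 0.0661]
eef_rot: [0.309, 0.951, 0.0, 0.0]
ft_force: [-2.2, -1.4, 6.1]
width: 0.0128
grip_force: 15.0
time: 5.7
ee_pos: [0.4189, -0.0693, 0.1953]
eef_rot: [0.004, 1.0, 0.0, 0.0]
ft_force: [0.1, 0.5, -0.4]
width: 0.0597
grip_force: 0.0
[254 249]
```

View pics/w3d.png

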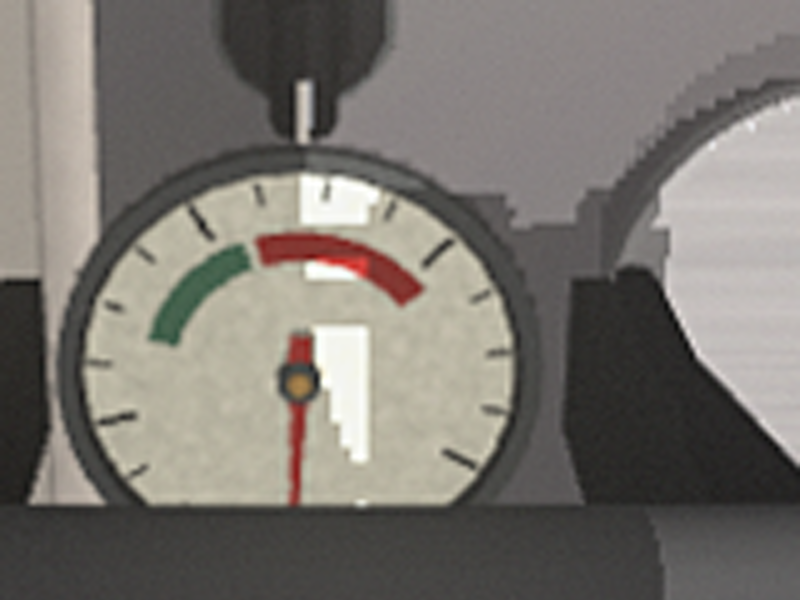

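```bash
cat >> h.py <<'E'
D=np.array([.5004,-.070,.05])
def ringang(c,lo,hi,test):
    rr=np.arange(lo,hi,.001); out=[]
    A=np.arange(-180,180,.5)
    P=np.array([[D[0]+q*np.cos(np.radians(a)),D[1]+q*np.sin(np.radians(a)),.05] for a in A for q in rr])
    px=proj(c,P).astype(np.float32)
    im=cv2.remap(c["image"].astype(np.float32),px[:,0].copy().reshape(len(A),-1),px[:,1].copy().reshape(len(A),-1),cv2.INTER_LINEAR)
    s=test(im).mean(1); k=s>max(.5*s.max(),.15)
    z=(s*k*np.exp(1j*np.radians(A))).sum(); return np.degrees(np.angle(z)).round(1),s.max().round(2)
def reading(c):
    p,ps=ringang(c,.015,.025,lambda i:((i[...,0]>1.6*i[...,1])&(i[...,0]>70)).astype(float))
    w,ws=ringang(c,.036,.042,lambda i:(i.max(-1)<80).astype(float))
    print("pointer",p,ps,"wedge",w,ws,"g",round(((w-p)%360)/.75,1),"g from -1.9:",round(((-1.9-p)%360)/.75,1))
E
python3 -m crank '[[[-33,40,-155,0,1],[-33,40,-155,0,1],[-33,40,-155,0,1],[-33,40,-155,0,1],[-33,40,-155,0,1],[-33,40,-155,0,1],[-33,40,-155,0,1]]]'
python3 -c "
from h import *
c=snap('wrist','w4');reading(c)"
python3 -m crank '[[[-50,-300,50,0,1],[-50,-300,50,0,1],[-50,-300,50,0,1],[-50,-300,50,0,1],[-50,-300,50,0,1],[-50,-300,50,0,1],[-50,-300,50,0,1],[-50,-300,50,0,1]]]'
python3 - <<'E'
from h import *
c=snap("wrist","w5"); p=proj(c,[.515,-.325,.06])[0].astype(int); print(p)
i=c["image"][:,:,::-1][p[1]-75:p[1]+75,p[0]-80:p[0]+80]
cv2.imwrite("pics/w5d.png",cv2.resize(i,None,fx=4,fy=4,interpolation=cv2.INTER_CUBIC))
E
```

```text
time: 6.45
ee_pos: [0.4515, -0.0302, 0.3485]
eef_rot: [0.004, 1.0, -0.0, -0.002]
ft_force: [0.8, -0.1, -0.1]
width: 0.0867
grip_force: 0.0
pointer -5.4 1.0 wedge -0.4 1.0 g 6.7 g from -1.9: 4.7
time: 7.3
ee_pos: [0.4984, -0.3319, 0.2987]
eef_rot: [0.006, 1.0, -0.0, -0.002]
ft_force: [-0.1, -0.1, 0.4]
width: 0.0872
grip_force: 0.0
[259 171]
```

View pics/w5d.png

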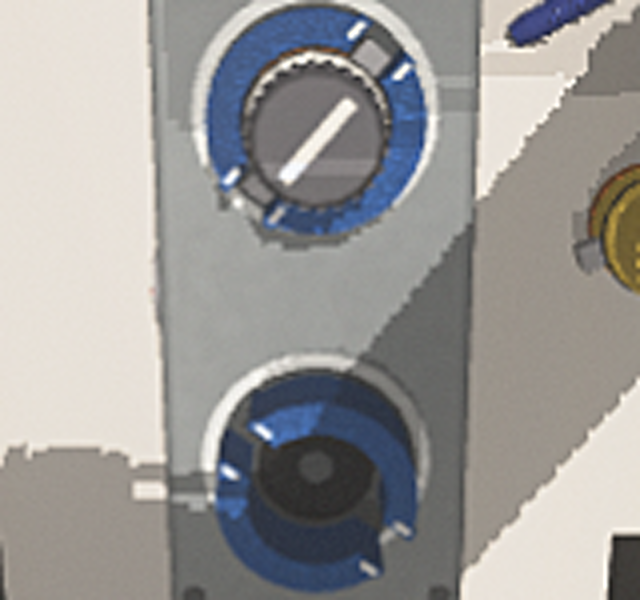

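Run:
```python
from h import *
i=cv2.imread("pics/w4.png")
c=r.camera("wrist")
import numpy as np
# pointer/wedge in w4 crop, view once
x0,y0=200,150
print(i[y0:y0+1,x0].tolist())
cv2.imwrite("pics/w4d.png",cv2.resize(i[130:230,170:300],None,fx=6,fy=6,interpolation=cv2.INTER_CUBIC))
```

```text
[[77, 79, 82]]
```

View pics/w4d.png

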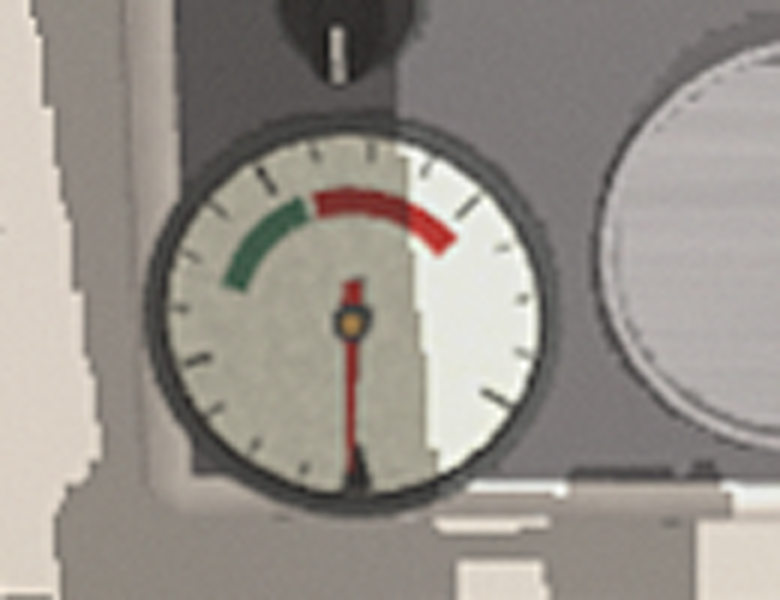

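Run:
```python
from h import *
c=r.camera("wrist"); f=lambda p:(179+p[0]/4-.4,96+p[1]/4-.4)
def L(a,b,z):
    P=plane(c,[f(a),f(b)],z); v=P[0]-P[1]; return ((P[0]+P[1])/2).round(4)[:2],np.degrees(np.arctan2(v[1],v[0])).round(1)%180,np.hypot(*v[:2]).round(4)
for z in .104,.107,.110: print("cap",z,plane(c,[f((318,137))],z).round(4),L((288,180),(351,103),z))
for z in .060,.064,.068,.070:
    print("skt",z,L((245,452),(385,548),z), "B keys",L((375,48),(255,192),z)[:2])
    print("   L/R,",L((216,480),(418,480),z)[2])
t=r.camera("top")
print(row([.457,-.329,.074],90))
```

```text
cap 0.104 [[ 0.4571 -0.3244  0.104 ]] (array([ 0.4584, -0.3241]), np.float64(140.3), np.float64(0.0281))
cap 0.107 [[ 0.4567 -0.3244  0.107 ]] (array([ 0.4581, -0.3241]), np.float64(140.3), np.float64(0.0278))
cap 0.11 [[ 0.4564 -0.3245  0.11  ]] (array([ 0.4577, -0.3241]), np.float64(140.3), np.float64(0.0276))
skt 0.06 (array([ 0.5872, -0.3251]), np.float64(53.099999999999994), np.float64(0.0607)) B keys (array([ 0.4571, -0.3252]), np.float64(139.6))
   L/R, 0.0699
skt 0.064 (array([ 0.5855, -0.3251]), np.float64(53.099999999999994), np.float64(0.0601)) B keys (array([ 0.4567, -0.3252]), np.float64(139.6))
   L/R, 0.0692
skt 0.068 (array([ 0.5838, -0.3252]), np.float64(53.099999999999994), np.float64(0.0595)) B keys (array([ 0.4563, -0.3253]), np.float64(139.6))
   L/R, 0.0685
skt 0.07 (array([ 0.5829, -0.3252]), np.float64(53.099999999999994), np.float64(0.0592)) B keys (array([ 0.4561, -0.3253]), np.float64(139.6))
   L/R, 0.0681
(array([ 43.4,  -1. , 226.7]), np.float64(-0.4), 'yaw', np.float64(89.6), 'q7', np.float64(2.22))
```

```bash
python3 -m crank '[[[41,7,100,0,1],[41,7,100,0,1],[41,7,150,0,1],[41,7,190,0,1],[41,7,215,0,1],[41,7,221,0,1],[41,7,221,0,1],[41,7,221,0,-0.3],[41,7,221,0,-1],[41,7,221,0,-1],[41,7,221,0,-1],[41,7,221,0,-1],[41,7,221,0,-1],[41,7,221,0,-1]]]' 15 && python3 -m crank '[[[0,0,-10,0,-1],[0,0,-20,0,-1],[0,0,-40,0,-1],[0,0,-60,0,-1],[0,0,-90,0,-1],[0,0,-100,0,-1],[0,0,-100,0,-1]]]'
python3 -c "
from h import *
snap('side','s1');print(row([.4761,.0426,.115],90))"
```

```text
time: 8.9
ee_pos: [0.4593, -0.3261, 0.0808]
eef_rot: [0.005, 1.0, -0.003, 0.001]
ft_force: [0.9, -8.7, -0.0]
width: 0.0397
grip_force: 18.3
time: 9.6
ee_pos: [0.4594, -0.323, 0.1803]
eef_rot: [0.004, 1.0, -0.0, 0.001]
ft_force: [0.5, -0.1, -2.7]
width: 0.0399
grip_force: 15.5
(array([-14.3, 365.3,  64.1]), np.float64(-0.5), 'yaw', np.float64(89.5), 'q7', np.float64(2.25))
```

```bash
python3 -m crank '[[[-4,80,0,0,-1],[-8,170,0,0,-1],[-16,366,0,0,-1],[-16,366,0,0,-1],[-16,366,0,0,-1],[-16,366,0,0,-1],[-16,366,0,0,-1],[-16,366,0,0,-1],[-16,366,0,0,-1],[-16,366,0,0,-1],[-16,366,40,0,-1],[-16,366,55,0,-1],[-16,366,62,0,-1],[-16,366,66,0,-1],[-16,366,70,0,-1],[-16,366,70,0,-1]]]'
python3 -m crank '[[[0,0,0,0,0.4],[0,0,0,0,0.4],[0,0,0,0,0.6],[0,0,-30,0,0.8],[0,0,-70,0,0.8],[-10,0,-110,0,0.8],[-30,0,-150,0,0.8],[-30,0,-150,0,0.8]]]'
python3 -c "
from h import *
c=snap('wrist','w6');reading(c); i=c['image'][:,:,::-1]
cv2.imwrite('pics/w6d.png',cv2.resize(i[100:290,150:400],None,fx=3,fy=3,interpolation=cv2.INTER_CUBIC))"
```

```text
time: 11.25
ee_pos: [0.4781, 0.0428, 0.1097]
eef_rot: [0.004, 1.0, 0.0, 0.0]
ft_force: [0.2, -0.5, -2.2]
width: 0.0393
grip_force: 15.0
time: 12.05
ee_pos: [0.5117, 0.0431, 0.2652]
eef_rot: [0.004, 1.0, 0.001, 0.004]
ft_force: [0.2, -0.1, -0.9]
width: 0.0781
grip_force: 0.0
pointer 165.5 1.0 wedge 4.2 1.0 g 264.9 g from -1.9: 256.8
```

View pics/w6d.png

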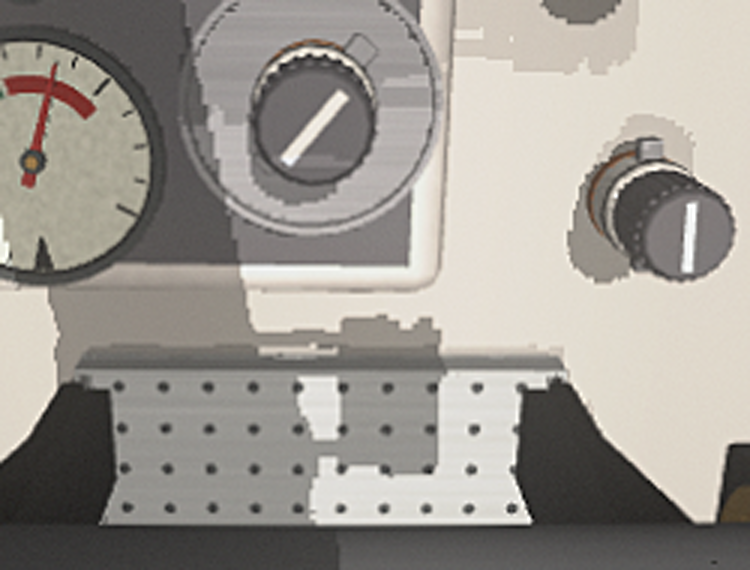

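```bash
python3 -m crank '[[[33,0,40,0,0.9],[33,0,80,0,0.9],[33,0,120,0,0.9],[33,0,150,0,0.9],[33,0,165,0,0.9],[33,0,165,0,0.9],[33,0,165,0,-1],[33,0,165,0,-1],[33,0,165,0,-1],[33,0,165,0,-1],[33,0,165,0,-1],[33,0,150,0,-1],[33,0,120,0,-1],[33,0,80,0,-1],[33,0,80,0,-1]]]' 15
python3 -m crank '[[[-50,-30,0,0,-1],[-110,-76,0,0,-1],[-170,-76,0,0,-1],[-170,-76,0,0,-1],[-170,-76,0,0,-1],[-170,-76,60,0,-1],[-170,-76,100,0,-1],[-170,-76,120,0,-1],[-170,-76,128,0,-1],[-170,-76,130,0,-1],[-170,-76,130,0,-1]]]'
```

```text
time: 13.6
ee_pos: [0.4774, 0.0434, 0.1841]
eef_rot: [0.004, 1.0, 0.001, 0.003]
ft_force: [1.7, -0.4, -2.6]
width: 0.0393
grip_force: 15.0
time: 14.7
ee_pos: [0.6442, -0.0341, 0.05]
eef_rot: [0.004, 1.0, 0.0, 0.0]
ft_force: [-2.8, 1.5, 6.6]
width: 0.0395
grip_force: 15.0
```

```bash
python3 -m crank '[[[0,0,0,0,0.1],[0,0,0,0,0.2],[0,0,0,0,0.2],[0,0,-40,0,0.2],[0,0,-90,0,0.2],[0,0,-140,0,0.6],[70,100,-200,0,1],[144,279,-250,0,1],[144,279,-250,0,1],[144,279,-250,0,1],[144,279,-250,0,1],[144,279,-250,0,1],[144,279,-250,0,1],[144,279,-250,0,1]]]'
python3 -c "
from h import *
c=snap('wrist','w7');print(row([0,0,0],90));i=c['image'][:,:,::-1]
print(proj(c,[[.523,.294,.076],[.529,.184,.076],[.421,.306,.076],[.427,.191,.076],[.644,-.034,.08]]).round())
cv2.imwrite('pics/w7d.png',cv2.resize(i[60:300,110:430],None,fx=2.5,fy=2.5,interpolation=cv2.INTER_CUBIC))"
```

```text
time: 16.1
ee_pos: [0.5003, 0.2515, 0.3007]
eef_rot: [0.0, 1.0, 0.001, 0.0]
ft_force: [0.7, -0.1, -0.3]
width: 0.0873
grip_force: 0.0
(array([ 500.8, -250.5,  299.4]), np.float64(-0.2), 'yaw', np.float64(89.8), 'q7', np.float64(1.07))
[[287. 179.]
 [201. 183.]
 [300.  96.]
 [203. 101.]
 [ 53. 262.]]
```

View pics/w7d.png

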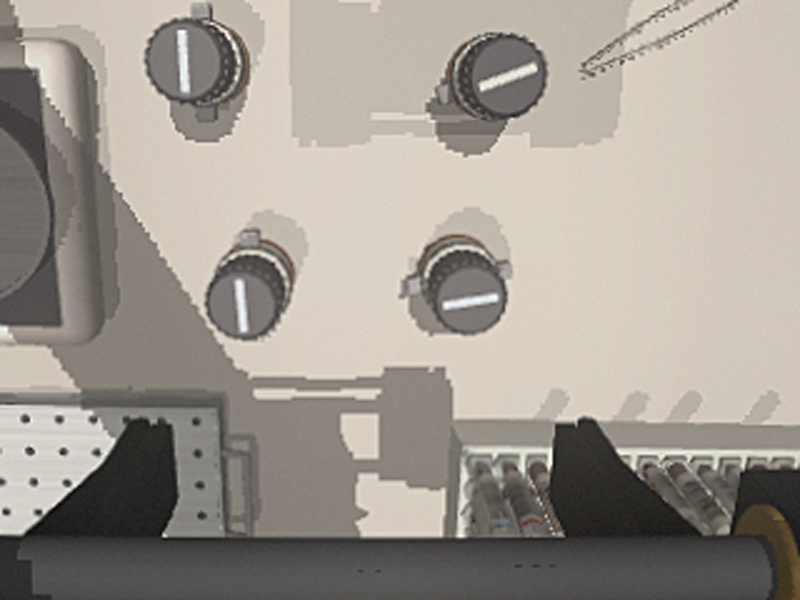

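Run:
```python
from h import *
c=r.camera("wrist"); f=lambda p:(110+p[0]/2.5-.3,60+p[1]/2.5-.3)
for n,m,a,b in [("C1",(183,60),(183,32),(187,92)),("C2",(507,76),(480,87),(538,67)),("C3",(243,303),(239,281),(245,331)),("C4",(470,301),(443,306),(497,298))]:
    P=plane(c,[f(m),f(a),f(b)],.076); v=P[1]-P[2]; print(n,P[0].round(4),((P[1]+P[2])/2).round(4)[:2],"lug",np.degrees(np.arctan2(v[1],v[0])).round(0)%180)
```

```text
C1 [0.4079 0.1647 0.076 ] [0.4089 0.1656] lug 0.0
C2 [0.4156 0.3175 0.076 ] [0.4161 0.3185] lug 109.0
C3 [0.5269 0.1876 0.076 ] [0.5287 0.187 ] lug 4.0
C4 [0.5261 0.304  0.076 ] [0.5267 0.304 ] lug 99.0
```

```bash
python3 -m crank '[[[-27,-64,60,0,1],[-27,-64,110,0,1],[-27,-64,160,0,1],[-27,-64,200,0,1],[-27,-64,240,0,1],[-27,-64,258,0,1],[-27,-64,258,0,1],[-27,-64,258,0,-0.3],[-27,-64,258,0,-1],[-27,-64,258,0,-1],[-27,-64,258,0,-1],[-27,-64,258,0,-1],[-27,-64,258,0,-1],[-27,-64,240,0,-1],[-27,-64,210,0,-1],[-27,-64,160,0,-1],[-27,-64,120,0,-1],[-27,-64,120,0,-1]]]' 15
python3 -m crank '[[[10,-50,0,0,-1],[50,-144,0,0,-1],[50,-144,0,0,-1],[50,-144,0,0,-1],[50,-144,30,0,-1],[50,-144,55,0,-1],[50,-144,68,0,-1],[50,-144,73,0,-1],[50,-144,73,0,-1],[50,-144,73,0,0.4],[50,-144,73,0,0.4],[50,-144,73,0,0.6],[50,-144,40,0,0.8],[50,-144,0,0,0.8],[30,-144,-50,0,0.8],[20,-144,-77,0,0.8],[20,-144,-77,0,0.8]]]'
python3 -c "
from h import *
c=snap('wrist','w8');reading(c)"
```

```text
time: 18.0
ee_pos: [0.5317, 0.1824, 0.1851]
eef_rot: [0.004, 1.0, 0.002, 0.004]
ft_force: [0.4, 0.0, -2.8]
width: 0.0395
grip_force: 15.0
time: 19.7
ee_pos: [0.5108, 0.0382, 0.261]
eef_rot: [0.004, 1.0, 0.001, 0.004]
ft_force: [0.1, -0.2, -0.1]
width: 0.0775
grip_force: 0.0
pointer 167.4 1.0 wedge 4.8 1.0 g 263.2 g from -1.9: 254.3
```

```bash
python3 -m crank '[[[30,0,40,0,0.9],[30,0,80,0,0.9],[30,0,120,0,0.9],[30,0,150,0,0.9],[30,0,160,0,0.9],[30,0,160,0,0.9],[30,0,160,0,-1],[30,0,160,0,-1],[30,0,160,0,-1],[30,0,160,0,-1],[30,0,160,0,-1],[30,0,145,0,-1],[30,0,115,0,-1],[30,0,75,0,-1],[30,0,75,0,-1]]]'
python3 -m crank '[[[-50,-10,0,0,-1],[-110,-21,0,0,-1],[-210,-21,0,0,-1],[-210,-21,0,0,-1],[-210,-21,0,0,-1],[-210,-21,0,0,-1],[-210,-21,60,0,-1],[-210,-21,100,0,-1],[-210,-21,120,0,-1],[-210,-21,130,0,-1],[-210,-21,130,0,-1]]]'
```

```text
time: 21.25
ee_pos: [0.4803, 0.0383, 0.186]
eef_rot: [0.004, 1.0, 0.001, 0.003]
ft_force: [1.7, -0.4, -2.9]
width: 0.0395
grip_force: 15.0
time: 22.35
ee_pos: [0.6868, 0.0154, 0.0513]
eef_rot: [0.004, 1.0, 0.0, -0.0]
ft_force: [-0.3, -0.2, -1.9]
width: 0.0396
grip_force: 15.0
```

```bash
cat >> h.py <<'E'
def lines(c,z=.076,xr=(.34,.6),yr=(.1,.4)):
    """white lines on dark caps: centre and direction on plane z"""
    g=c["image"].min(-1); k=np.ones((15,15),np.uint8)
    m=((g.astype(int)-cv2.blur(g,(15,15)).astype(int)>45)&(g>130)).astype(np.uint8)
    n,l,s,_=cv2.connectedComponentsWithStats(m)
    for i in range(1,n):
        if not 25<s[i,4]<400: continue
        (cx,cy),(w,h),_=cv2.minAreaRect(np.argwhere(l==i)[:,::-1].astype(np.float32))
        if max(w,h)<2.5*min(w,h) or max(w,h)<10: continue
        vx,vy,x0,y0=cv2.fitLine(np.argwhere(l==i)[:,::-1].astype(np.float32),cv2.DIST_L2,0,.01,.01).ravel()
        P=plane(c,[(cx,cy),(cx+8*vx,cy+8*vy)],z)
        if not(xr[0]<P[0,0]<xr[1] and yr[0]<P[0,1]<yr[1]): continue
        ring=cv2.dilate((l==i).astype(np.uint8),np.ones((7,7)))-cv2.dilate((l==i).astype(np.uint8),np.ones((3,3)))
        if np.median(g[ring>0])>125: continue
        v=P[1]-P[0]; print("cap",P[0].round(4)[:2],"lug",np.degrees(np.arctan2(v[1],v[0])).round(1)%180,"px",round(cx),round(cy),"len",round(max(w,h)*np.linalg.norm(v)/8,4))
E
python3 -m crank '[[[0,0,2,0,-1],[0,0,2,0,0.1],[0,0,2,0,0.2],[0,0,2,0,0.2],[0,0,-40,0,0.2],[0,0,-90,0,0.2],[0,0,-140,0,0.6],[70,100,-200,0,1],[186,235,-250,0,1],[186,235,-250,0,1],[186,235,-250,0,1],[186,235,-250,0,1],[186,235,-250,0,1],[186,235,-250,0,1],[186,235,-250,0,1]]]'
python3 -c "
from h import *
c=snap('wrist','w9'); lines(c); print(row([0,0,0],90))"
```

```text
time: 23.85
ee_pos: [0.5018, 0.2554, 0.3026]
eef_rot: [0.001, 1.0, 0.001, 0.0]
ft_force: [0.7, 0.3, 0.3]
width: 0.087
grip_force: 0.0
cap [0.3483 0.1003] lug 83.2 px 118 30 len 0.0383
cap [0.4073 0.1679] lug 0.0 px 180 83 len 0.0276
cap [0.4145 0.3212] lug 110.1 px 309 89 len 0.0278
cap [0.5022 0.2971] lug 115.2 px 287 161 len 0.032
cap [0.525  0.3077] lug 99.6 px 295 179 len 0.0274
cap [0.5783 0.2325] lug 89.9 px 237 217 len 0.0643
(array([ 501.7, -256. ,  301.4]), np.float64(-0.3), 'yaw', np.float64(89.7), 'q7', np.float64(1.09))
```

```bash
python3 -m crank '[[[-24,50,60,0,1],[-24,50,110,0,1],[-24,50,160,0,1],[-24,50,200,0,1],[-24,50,240,0,1],[-24,50,260,0,1],[-24,50,260,0,1],[-24,50,260,0,-0.3],[-24,50,260,0,-1],[-24,50,260,0,-1],[-24,50,260,0,-1],[-24,50,260,0,-1],[-24,50,260,0,-1],[-24,50,240,0,-1],[-24,50,210,0,-1],[-24,50,160,0,-1],[-24,50,120,0,-1],[-24,50,120,0,-1]]]'
python3 -c "
from h import *
print(row([.4775,.043,.107],90))"
```

```text
time: 25.7
ee_pos: [0.5307, 0.3028, 0.1876]
eef_rot: [0.004, 1.0, 0.003, 0.004]
ft_force: [0.5, 0.2, -1.8]
width: 0.0397
grip_force: 14.7
(array([  51.5, -260.7,   78.8]), np.float64(-0.5), 'yaw', np.float64(89.5), 'q7', np.float64(1.09))
```

Likely a dry one (1.8 N). On to the pan.

```bash
python3 -m crank '[[[10,-50,0,0,-1],[52,-150,0,0,-1],[52,-260,0,0,-1],[52,-260,0,0,-1],[52,-260,0,0,-1],[52,-260,0,0,-1],[52,-260,30,0,-1],[52,-260,55,0,-1],[52,-260,70,0,-1],[52,-260,76,0,-1],[52,-260,76,0,-1],[52,-260,76,0,0.4],[52,-260,76,0,0.4],[52,-260,76,0,0.6],[52,-260,40,0,0.8],[52,-260,0,0,0.8],[30,-260,-50,0,0.8],[20,-260,-75,0,0.8],[20,-260,-75,0,0.8]]]'
python3 -c "
from h import *
c=snap('wrist','w10');reading(c);lines(c,.137,(.4,.55),(-.02,.1)); print(row([0,0,0],90))"
```

```text
time: 27.6
ee_pos: [0.5086, 0.042, 0.2604]
eef_rot: [0.004, 1.0, 0.001, 0.003]
ft_force: [0.1, 0.1, -1.1]
width: 0.0778
grip_force: 0.0
pointer -137.6 1.0 wedge 4.0 1.0 g 188.8 g from -1.9: 180.9
cap [0.4487 0.0449] lug 85.6 px 257 119 len 0.0242
cap [0.47   0.0439] lug 101.2 px 256 143 len 0.0279
cap [0.5441 0.0373] lug 91.7 px 250 218 len 0.0246
(array([507.4, -46.4, 256.5]), np.float64(-0.5), 'yaw', np.float64(89.5), 'q7', np.float64(1.42))
```

```bash
python3 -m crank '[[[32,0,0,90,0.9],[32,0,0,90,0.9],[32,0,0,90,0.9],[32,0,0,90,0.9],[32,0,0,90,0.9],[32,0,0,90,0.9],[32,0,0,90,0.9],[32,0,40,90,0.9],[32,0,80,90,0.9],[32,0,120,90,0.9],[32,0,120,90,0.9],[32,0,120,90,0.9]]]'
python3 -c "
from h import *
print(row([.4766,.042,.1],0))"
```

```text
time: 28.85
ee_pos: [0.4721, 0.0416, 0.1346]
eef_rot: [0.71, 0.704, -0.002, -0.001]
ft_force: [0.8, -0.4, 0.6]
width: 0.0825
grip_force: 0.0
(array([ 0.5,  4.6, 34.6]), np.float64(-0.5), 'yaw', np.float64(-0.5), 'q7', np.float64(-0.15))
```

```bash
python3 -m crank '[[[0,4,15,0,0.9],[0,4,30,0,0.9],[0,4,34,0,0.9],[0,4,34,0,0.2],[0,4,34,0,-1],[0,4,34,0,-1],[0,4,34,0,-1],[0,4,34,0,-1],[0,4,34,0,-1],[0,4,20,0,-1],[0,4,0,0,-1],[0,4,-50,0,-1],[0,4,-80,0,-1],[0,4,-80,0,-1]]]' 15
python3 -c "
from h import *
print(row([.583,-.3265,.2],-47))"
```

```text
time: 30.25
ee_pos: [0.48, 0.0423, 0.2204]
eef_rot: [0.71, 0.704, 0.003, 0.001]
ft_force: [1.0, 0.3, -1.4]
width: 0.0396
grip_force: 14.7
(array([-368. ,  106. ,   20.1]), np.float64(46.5), 'yaw', np.float64(-0.5), 'q7', np.float64(-0.19))
```

```bash
for i in 1 2; do python3 -m crank '[[[0,0,0,0,-1],[0,0,0,0,-1],[0,0,0,0,-1]]]' | grep -E "ee_pos|rot|force"; done
```

```text
ee_pos: [0.4772, 0.0419, 0.2152]
eef_rot: [0.71, 0.704, -0.001, -0.0]
ft_force: [1.2, 0.5, -1.9]
grip_force: 14.7
ee_pos: [0.4778, 0.042, 0.2163]
eef_rot: [0.71, 0.704, -0.0, -0.0]
ft_force: [-0.5, -0.2, -1.7]
grip_force: 14.7
```

```bash
python3 -m crank '[[[-369,104,0,46.5,-1],[-369,104,0,46.5,-1],[-369,104,0,46.5,-1],[-369,104,0,46.5,-1],[-369,104,0,46.5,-1],[-369,104,0,46.5,-1],[-369,104,0,46.5,-1],[-369,104,0,46.5,-1],[-369,104,0,46.5,-1],[-369,104,45,46.5,-1],[-369,104,86,46.5,-1],[-369,104,86,46.5,-1],[-369,104,86,46.5,-1],[-369,104,86,46.5,-1],[-369,104,86,46.5,-1],[-369,104,86,46.5,-1]]]'
python3 -c "
from h import *
c=snap('side','s3'); print(row([.582,-.327,.1],-47)); c2=snap('wrist','w11')
i=c['image'][:,:,::-1][105:185,220:340]; j=c2['image'][:,:,::-1]
o=np.vstack([cv2.resize(i,(510,340),interpolation=cv2.INTER_CUBIC),cv2.resize(j[60:310],(512,250))[:, :510]])
cv2.imwrite('pics/v11.png',o)"
```

```text
time: 32.45
ee_pos: [0.5795, -0.3281, 0.1321]
eef_rot: [0.93, 0.367, 0.001, 0.001]
ft_force: [-0.5, -0.5, -1.5]
width: 0.0395
grip_force: 15.0
(array([ 2.6,  1. , 31.7]), np.float64(0.0), 'yaw', np.float64(-47.0), 'q7', np.float64(-0.06))
```

View pics/v11.png

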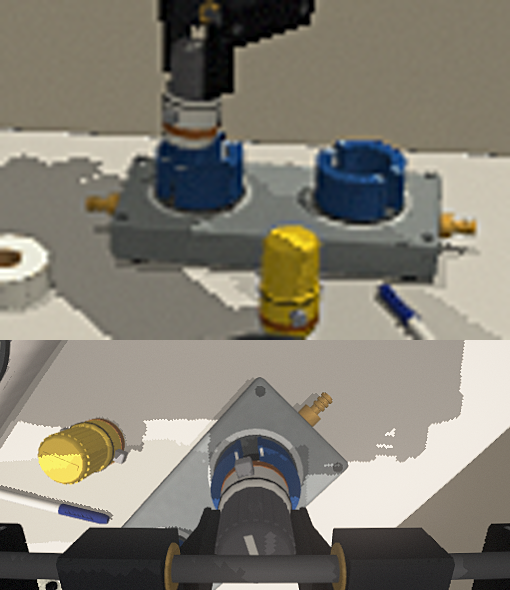

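Run:
```python
from h import *
c=r.camera("side"); 
def X(p):
    e,d=rays(c,[(220+p[0]/4.25-.4,105+p[1]/4.25-.4)]); d=d[0]; return (e+d*((-.327-e[1])/d[1])).round(4)
print("sktA rim/L/R",X((157,150)),X((243,150)),"base",X((152,190)),X((244,195)))
print("cart L/R",X((163,105)),X((222,108)),X((162,128)),X((220,132)))
print("sktB",X((317,160)),X((405,160)))
print(row([.582,-.327,.1],-47))
```

```text
sktA rim/L/R [ 0.6109 -0.327   0.0777] [ 0.5444 -0.327   0.0817] base [ 0.6156 -0.327   0.0419] [ 0.5431 -0.327   0.0422]
cart L/R [ 0.6056 -0.327   0.1165] [ 0.5606 -0.327   0.1165] [ 0.6067 -0.327   0.0969] [ 0.5621 -0.327   0.0961]
sktB [ 0.4877 -0.327   0.0766] [ 0.4214 -0.327   0.0807]
(array([ 2.7,  1.4, 31.1]), np.float64(0.0), 'yaw', np.float64(-47.0), 'q7', np.float64(-0.06))
```

Run:
```python
from h import *
c=r.camera("wrist"); s=r.read_state(); T=R.from_quat(s["eef_rot"]).inv()
h=cv2.cvtColor(c["image"],cv2.COLOR_RGB2HSV)
m=(((h[...,0]>100)&(h[...,0]<125)&(h[...,1]>120)&(h[...,2]>35))).astype(np.uint8)
n,l,st,_=cv2.connectedComponentsWithStats(m)
for i in range(1,n):
    if st[i,4]>80: print(st[i])
g=(c["image"].min(-1)>150)
ys,xs=np.nonzero(m[100:290,195:320]); ys+=100; xs+=195
for y in range(ys.min(),ys.max(),8):
    q=xs[ys==y]
    if len(q):
        P=T.apply(plane(c,[(q.min(),y),(q.max()+1,y)],.07)-s["ee_pos"])*1000; print(y,q.min(),q.max(),P[:,:2].round(1).tolist())
```

```text
[259 165  30  34 333]
[ 59 226  48  17 242]
161 269 270 [[36.1, 10.0], [36.1, 11.4]]
169 259 271 [[30.1, 2.7], [30.1, 12.2]]
177 234 285 [[24.0, -15.7], [24.1, 22.7]]
185 233 286 [[17.8, -16.6], [17.9, 23.6]]
193 283 297 [[11.6, 20.8], [11.6, 32.1]]
201 212 287 [[5.2, -32.7], [5.3, 24.8]]
209 220 289 [[-1.3, -26.9], [-1.2, 26.6]]
217 291 293 [[-7.8, 27.6], [-7.8, 29.9]]
225 215 296 [[-14.6, -31.2], [-14.5, 32.5]]
```

```bash
python3 -m crank '[[[-1,0,10,0,-1],[-1,0,18,0,-1],[-1,0,23,0,-1],[-1,0,26,0,-1],[-1,0,26,0,-1],[-1,0,26,0,-1],[-1,0,26,0,-1]]]'; python3 -m crank '[[[0,0,2,0,-1],[0,0,4,0,-1],[0,0,4,0,-1],[0,0,4,0,-1]]]'
python3 -c "
from h import *
c2=snap('wrist','w12');c=snap('side','s4')
i=c['image'][:,:,::-1][105:185,220:340]; j=c2['image'][:,:,::-1]
o=np.hstack([cv2.resize(i,(420,280),interpolation=cv2.INTER_CUBIC),cv2.resize(j[140:240,190:325],(378,280),interpolation=cv2.INTER_CUBIC)])
cv2.imwrite('pics/v12.png',o)"
```

```text
time: 33.35
ee_pos: [0.5763, -0.3312, 0.1049]
eef_rot: [0.931, 0.365, -0.001, 0.001]
ft_force: [-2.0, -2.2, -1.3]
width: 0.0397
grip_force: 15.4
time: 33.75
ee_pos: [0.5782, -0.3283, 0.1]
eef_rot: [0.93, 0.367, -0.0, -0.0]
ft_force: [0.3, -4.5, -3.5]
width: 0.0392
grip_force: 15.0
```

View pics/v12.png

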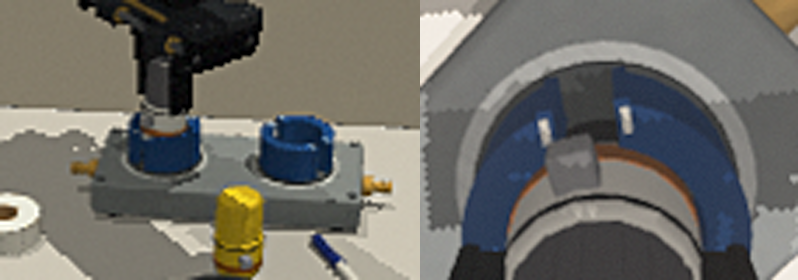

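Run:
```python
from h import *
c=r.camera("wrist"); s=r.read_state(); T=R.from_quat(s["eef_rot"]).inv()
f=lambda p:(190+(p[0]-420)/2.8-.3,140+p[1]/2.8-.3)
def q(p,z): return (T.apply(plane(c,[f(p)],z)-s["ee_pos"])[0,:2]*1000).round(1)
a=s["ee_pos"][2]-.041
print(s["ee_pos"])
print("lug top outer L,R", q((548,146),a+.03),q((597,137),a+.03),"bottom",q((554,192),a+.02),q((600,184),a+.02))
print("marks",q((545,132),.07),q((627,120),.07))
print("rim L R",q((463,220),.07),q((748,220),.07),"bore L R",q((510,215),.07),q((702,215),.07))
```

```text
[ 0.57822888 -0.32829088  0.10031789]
lug top outer L,R [ 28.6 -11.7] [30.6 -1.6] bottom [ 14.6 -11.2] [16.5 -1. ]
marks [ 25.8 -13.6] [28.7  5.2]
rim L R [  3.9 -33.5] [ 4.  34.2] bore L R [  5.2 -22.3] [ 5.3 23.2]
```

```bash
python3 -m crank '[[[0,0,4,3,-1],[0,0,8,3,-1],[0,0,11,3,-1],[0,0,13,3,-1],[0,0,13,3,-1],[0,0,13,3,-1],[0,0,13,3,-1]]]'
```

```text
time: 34.6
ee_pos: [0.5781, -0.3284, 0.0876]
eef_rot: [0.94, 0.342, 0.0, -0.0]
ft_force: [-0.1, -2.2, -2.1]
width: 0.0397
grip_force: 15.0
```

```bash
python3 -m crank '[[[0,0,3,0,-1],[0,0,6,0,-1],[0,0,8,0,-1],[0,0,8,0,-1],[0,0,8,0,-1],[0,0,8,0,-1]]]'; python3 -m crank '[[[0,0,2,0,-1],[0,0,2,0,-1],[0,0,2,0,-1],[0,0,2,0,-1]]]'
```

```text
time: 35.2
ee_pos: [0.5804, -0.3279, 0.0814]
eef_rot: [0.939, 0.343, 0.002, 0.001]
ft_force: [2.4, 1.1, 10.4]
width: 0.0395
grip_force: 15.3
time: 35.6
ee_pos: [0.581, -0.328, 0.0803]
eef_rot: [0.939, 0.343, 0.003, 0.001]
ft_force: [2.8, 2.5, 16.2]
width: 0.0398
grip_force: 22.2
```

```bash
python3 -m crank '[[[0,0,-1,0,0.1],[0,0,-1,0,0.2],[0,0,-1,0,0.3],[0,0,-30,0,0.3],[0,0,-70,0,0.3],[0,0,-120,0,0.6],[0,0,-170,-10,1],[313,-499,-220,-140,1],[313,-499,-220,-140,1],[313,-499,-220,-140,1],[313,-499,-220,-140,1],[313,-499,-220,-140,1],[313,-499,-220,-140,1],[313,-499,-220,-140,1],[313,-499,-220,-140,1],[313,-499,-220,-140,1],[313,-499,-220,-140,1],[313,-499,-220,-140,1],[313,-499,-220,-140,1],[313,-499,-220,-140,1]]]'
python3 -m crank '[[[0,0,0,-25,1],[0,0,0,-25,1],[0,0,0,-25,1],[0,0,0,-25,1],[0,0,0,-25,1],[0,0,0,-25,1]]]' 
python3 -c "
from h import *
c=snap('wrist','w13'); lines(c); print(row([0,0,0],90)); snap('top','t2')"
```

```text
time: 37.6
ee_pos: [0.4939, 0.2622, 0.2967]
eef_rot: [0.163, 0.987, 0.0, -0.001]
ft_force: [-0.7, 0.3, -0.1]
width: 0.0872
grip_force: 0.0
time: 38.2
ee_pos: [0.4967, 0.255, 0.2974]
eef_rot: [-0.045, 0.999, 0.0, -0.0]
ft_force: [0.4, 0.8, -0.3]
width: 0.0869
grip_force: 0.0
cap [0.4072 0.1679] lug 1.3000000000000114 px 187 81 len 0.0278
cap [0.4144 0.321 ] lug 110.1 px 316 99 len 0.0279
cap [0.5707 0.2295] lug 95.4 px 230 215 len 0.0633
(array([ 517.7, -208.9,  297.6]), np.float64(5.2), 'yaw', np.float64(95.2), 'q7', np.float64(1.15))
```

```bash
python3 -m crank '[[[95,-81,60,5,1],[95,-81,110,5,1],[95,-81,150,5,1],[95,-81,190,5,1],[95,-81,230,5,1],[95,-81,255,5,1],[95,-81,255,5,1],[95,-81,255,5,1],[95,-81,255,5,-0.3],[95,-81,255,5,-1],[95,-81,255,5,-1],[95,-81,255,5,-1],[95,-81,255,5,-1],[95,-81,255,5,-1],[95,-81,235,5,-1],[95,-81,200,5,-1],[95,-81,150,5,-1],[95,-81,115,5,-1],[95,-81,115,5,-1],[95,-81,115,5,-1]]]' 15
python3 -c "
from h import *
print(row([.4775,.043,.107],90))"
```

```text
time: 40.3
ee_pos: [0.4097, 0.1655, 0.1823]
eef_rot: [-0.003, 1.0, 0.0, 0.0]
ft_force: [0.0, -0.7, -3.5]
width: 0.0394
grip_force: 14.9
(array([ -67. , -122.9,   75.3]), np.float64(0.4), 'yaw', np.float64(90.4), 'q7', np.float64(1.07))
```

```bash
python3 -m crank '[[[-20,-50,0,0,-1],[-67,-123,0,0,-1],[-67,-123,0,0,-1],[-67,-123,0,0,-1],[-67,-123,0,0,-1],[-67,-123,30,0,-1],[-67,-123,55,0,-1],[-67,-123,68,0,-1],[-67,-123,74,0,-1],[-67,-123,74,0,-1],[-67,-123,74,0,0.4],[-67,-123,74,0,0.4],[-67,-123,74,0,0.6],[-67,-123,40,0,0.8],[-67,-123,0,0,0.8],[-80,-123,-50,0,0.8],[-97,-123,-77,0,0.8],[-97,-123,-77,0,0.8],[-97,-123,-77,0,0.8]]]'
python3 -c "
from h import *
c=snap('wrist','w14');reading(c);lines(c,.137,(.4,.55),(-.02,.1)); print(row([.4775,.043,.1],90))"
```

```text
time: 42.2
ee_pos: [0.5077, 0.043, 0.2595]
eef_rot: [-0.003, 1.0, -0.0, 0.0]
ft_force: [-0.3, -0.1, -0.5]
width: 0.0782
grip_force: 0.0
pointer 169.6 1.0 wedge 4.0 1.0 g 259.2 g from -1.9: 251.3
cap [0.4542 0.0435] lug 94.1 px 255 127 len 0.028
cap [0.4745 0.0445] lug 179.9 px 256 150 len 0.0266
cap [0.5433 0.0382] lug 92.0 px 249 219 len 0.0256
(array([ 29.3,   0.3, 158.8]), np.float64(0.3), 'yaw', np.float64(90.3), 'q7', np.float64(1.43))
```

```bash
python3 -m crank '[[[30,0,40,0,0.9],[30,0,80,0,0.9],[30,0,120,0,0.9],[30,0,150,0,0.9],[30,0,159,0,0.9],[30,0,159,0,0.9],[30,0,159,0,-1],[30,0,159,0,-1],[30,0,159,0,-1],[30,0,159,0,-1],[30,0,159,0,-1],[30,0,145,0,-1],[30,0,115,0,-1],[30,0,75,0,-1],[30,0,75,0,-1]]]'
python3 -m crank '[[[-50,10,0,0,-1],[-110,28,0,0,-1],[-170,28,0,0,-1],[-170,28,0,0,-1],[-170,28,0,0,-1],[-170,28,60,0,-1],[-170,28,100,0,-1],[-170,28,120,0,-1],[-170,28,130,0,-1],[-170,28,132,0,-1],[-170,28,132,0,-1],[-170,28,132,0,-1]]]'
```

```text
time: 43.75
ee_pos: [0.48, 0.0431, 0.189]
eef_rot: [-0.003, 1.0, 0.001, 0.003]
ft_force: [2.2, -0.5, -2.6]
width: 0.0395
grip_force: 15.0
time: 44.95
ee_pos: [0.6472, 0.0716, 0.0532]
eef_rot: [-0.003, 1.0, 0.0, 0.0]
ft_force: [-0.0, 0.1, 5.0]
width: 0.0392
grip_force: 15.0
```

```bash
python3 -m crank '[[[0,0,-1,0,0.1],[0,0,-1,0,0.2],[0,0,-1,0,0.2],[0,0,-40,0,0.2],[0,0,-90,0,0.2],[0,0,-140,0,0.6],[70,80,-190,0,1],[150,230,-230,0,1],[150,230,-230,0,1],[150,230,-230,0,1],[150,230,-230,0,1],[150,230,-230,0,1],[150,230,-230,0,1],[150,230,-230,0,1]]]'
python3 -c "
from h import *
c=snap('wrist','w15'); lines(c); print(row([.4165,.3185,.042],90))"
```

```text
time: 46.35
ee_pos: [0.4955, 0.3016, 0.2825]
eef_rot: [-0.004, 1.0, 0.0, 0.0]
ft_force: [0.0, -0.2, -0.1]
width: 0.0869
grip_force: 0.0
cap [0.3484 0.1196] lug 75.5 px 90 33 len 0.0171
cap [0.4144 0.3209] lug 110.4 px 272 95 len 0.0274
cap [0.5306 0.1038] lug 1.8 px 96 191 len 0.0163
cap [0.5653 0.2802] lug 91.1 px 237 218 len 0.0661
cap [0.5865 0.1282] lug 89.8 px 121 232 len 0.0426
(array([ 79.6,  18.8, 240.3]), np.float64(0.3), 'yaw', np.float64(90.3), 'q7', np.float64(1.03))
```

```bash
python3 -m crank '[[[80,18,60,0,1],[80,18,110,0,1],[80,18,150,0,1],[80,18,190,0,1],[80,18,220,0,1],[80,18,240,0,1],[80,18,240,0,1],[80,18,240,0,1],[80,18,240,0,-0.3],[80,18,240,0,-1],[80,18,240,0,-1],[80,18,240,0,-1],[80,18,240,0,-1],[80,18,240,0,-1],[80,18,220,0,-1],[80,18,180,0,-1],[80,18,130,0,-1],[80,18,100,0,-1],[80,18,100,0,-1],[80,18,100,0,-1]]]' 15
python3 -c "
from h import *
print(row([.4775,.043,.107],90))"
```

```text
time: 48.4
ee_pos: [0.4158, 0.3185, 0.1824]
eef_rot: [-0.003, 1.0, 0.0, 0.0]
ft_force: [-0.1, -0.2, -2.2]
width: 0.0396
grip_force: 14.9
(array([ -60. , -275.9,   75.3]), np.float64(0.4), 'yaw', np.float64(90.4), 'q7', np.float64(0.89))
```

```bash
python3 -m crank '[[[-20,-50,0,0,-1],[-60,-276,0,0,-1],[-60,-276,0,0,-1],[-60,-276,0,0,-1],[-60,-276,0,0,-1],[-60,-276,0,0,-1],[-60,-276,0,0,-1],[-60,-276,30,0,-1],[-60,-276,55,0,-1],[-60,-276,68,0,-1],[-60,-276,74,0,-1],[-60,-276,74,0,-1],[-60,-276,74,0,0.4],[-60,-276,74,0,0.4],[-60,-276,74,0,0.6],[-60,-276,40,0,0.8],[-60,-276,0,0,0.8],[-75,-276,-50,0,0.8],[-90,-276,-77,0,0.8],[-90,-276,-77,0,0.8]]]'
python3 -m crank '[[[0,0,0,0,0.8],[0,0,0,0,0.8],[0,0,0,0,0.8]]]' | grep ee_pos
python3 -c "
from h import *
c=snap('wrist','w16');reading(c);lines(c,.137,(.4,.55),(-.02,.1)); print(row([.4775,.043,.1],90))"
```

```text
time: 50.4
ee_pos: [0.5105, 0.0432, 0.2635]
eef_rot: [-0.003, 1.0, 0.001, 0.003]
ft_force: [-1.0, 0.1, 0.1]
width: 0.0778
grip_force: 0.0
ee_pos: [0.5068, 0.0429, 0.2585]
pointer -137.9 1.0 wedge 4.6 1.0 g 190.0 g from -1.9: 181.3
cap [0.4539 0.0434] lug 95.2 px 255 128 len 0.0243
cap [0.4759 0.0451] lug 110.5 px 257 153 len 0.0278
cap [0.5427 0.0386] lug 92.9 px 250 220 len 0.0245
(array([ 29.1,   0.2, 158.7]), np.float64(0.3), 'yaw', np.float64(90.3), 'q7', np.float64(1.44))
```

```bash
python3 -m crank '[[[29,0,0,90,0.9],[29,0,0,90,0.9],[29,0,0,90,0.9],[29,0,0,90,0.9],[29,0,0,90,0.9],[29,0,0,90,0.9],[29,0,0,90,0.9],[29,0,40,90,0.9],[29,0,80,90,0.9],[29,0,110,90,0.9],[29,0,120,90,0.9],[29,0,120,90,0.9],[29,0,120,90,0.9],[29,0,120,90,0.9]]]'
python3 -c "
from h import *
print(row([.4777,.043,.1],0))"
```

```text
time: 52.15
ee_pos: [0.4791, 0.043, 0.1404]
eef_rot: [0.704, 0.71, 0.001, 0.0]
ft_force: [-0.3, 0.4, 0.1]
width: 0.0826
grip_force: 0.0
(array([-0. , -1.4, 40.4]), np.float64(0.5), 'yaw', np.float64(0.5), 'q7', np.float64(-0.12))
```

```bash
python3 -m crank '[[[0,-1,15,0,0.9],[0,-1,30,0,0.9],[0,-1,39,0,0.9],[0,-1,39,0,0.2],[0,-1,39,0,-1],[0,-1,39,0,-1],[0,-1,39,0,-1],[0,-1,39,0,-1],[0,-1,39,0,-1],[0,-1,25,0,-1],[0,-1,0,0,-1],[0,-1,-40,0,-1],[0,-1,-75,0,-1],[0,-1,-75,0,-1],[0,-1,-75,0,-1],[0,-1,-75,0,-1],[0,-1,-75,0,-1]]]' 15
python3 -c "
from h import *
print(row([.457,-.328,.13],28))"
```

```text
time: 53.85
ee_pos: [0.4769, 0.0427, 0.2133]
eef_rot: [0.705, 0.709, -0.001, -0.0]
ft_force: [-0.8, -0.3, -0.8]
width: 0.0393
grip_force: 15.0
(array([-370.5,  -21.9,   83.6]), np.float64(-27.7), 'yaw', np.float64(0.3), 'q7', np.float64(-0.18))
```

```bash
python3 -m crank '[[[-370,-21,0,-28,-1],[-370,-21,0,-28,-1],[-370,-21,0,-28,-1],[-370,-21,0,-28,-1],[-370,-21,0,-28,-1],[-370,-21,0,-28,-1],[-370,-21,0,-28,-1],[-370,-21,0,-28,-1],[-370,-21,0,-28,-1],[-370,-21,40,-28,-1],[-370,-21,70,-28,-1],[-370,-21,90,-28,-1],[-370,-21,90,-28,-1],[-370,-21,90,-28,-1],[-370,-21,90,-28,-1],[-370,-21,90,-28,-1]]]'
python3 -c "
from h import *
c2=snap('wrist','w17');c=snap('side','s5'); print(row([.456,-.328,.1],28))
i=c['image'][:,:,::-1][105:185,220:340]; j=c2['image'][:,:,::-1]
o=np.hstack([cv2.resize(i,(420,280),interpolation=cv2.INTER_CUBIC),cv2.resize(j[140:240,190:325],(378,280),interpolation=cv2.INTER_CUBIC)])
cv2.imwrite('pics/v13.png',o)"
```

```text
time: 55.45
ee_pos: [0.4594, -0.3275, 0.1256]
eef_rot: [0.512, 0.859, 0.0, 0.001]
ft_force: [0.3, -1.0, -2.0]
width: 0.0395
grip_force: 15.0
(array([ 1. , -3.2, 25.3]), np.float64(0.4), 'yaw', np.float64(28.4), 'q7', np.float64(1.33))
```

View pics/v13.png

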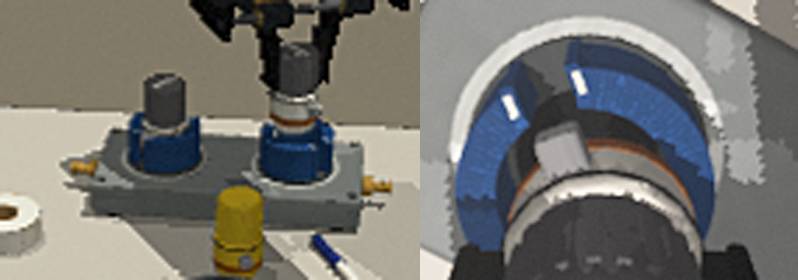

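```bash
python3 -m crank '[[[1,-4,5,0,-1],[1,-4,12,0,-1],[1,-4,18,0,-1],[1,-4,23,0,-1],[1,-4,25,0,-1],[1,-4,25,0,-1],[1,-4,25,0,-1],[1,-4,25,0,-1]]]'
python3 -c "
from h import *
c=snap('wrist','w18')
cv2.imwrite('pics/v14.png',cv2.resize(c['image'][:,:,::-1][140:240,190:325],None,fx=5,fy=5,interpolation=cv2.INTER_CUBIC))"
```

```text
time: 56.35
ee_pos: [0.455, -0.3284, 0.0997]
eef_rot: [0.512, 0.859, 0.0, 0.0]
ft_force: [-0.9, 0.0, -1.7]
width: 0.0394
grip_force: 15.0
```

```bash
python3 -m crank '[[[0,0,4,0,-1],[0,0,8,0,-1],[0,0,11,0,-1],[0,0,13,0,-1],[0,0,13,0,-1],[0,0,13,0,-1],[0,0,13,0,-1]]]'
```

```text
time: 57.1
ee_pos: [0.4549, -0.3283, 0.0866]
eef_rot: [0.512, 0.859, 0.0, 0.0]
ft_force: [0.3, -0.6, -2.3]
width: 0.0391
grip_force: 15.0
```

Dropped into the keyways already. Last few millimetres, then release.

```bash
python3 -m crank '[[[0,0,3,0,-1],[0,0,6,0,-1],[0,0,8,0,-1],[0,0,8,0,-1],[0,0,8,0,-1],[0,0,8,0,-1]]]'
```

```text
time: 57.7
ee_pos: [0.4562, -0.33, 0.0806]
eef_rot: [0.513, 0.859, -0.0, 0.002]
ft_force: [-0.8, -0.7, 14.9]
width: 0.0396
grip_force: 15.1
```

```bash
python3 -m crank '[[[0,0,-2,0,0.1],[0,0,-2,0,0.2],[0,0,-2,0,0.3],[0,0,-30,0,0.3],[0,0,-70,0,0.3],[0,0,-120,0,0.6],[0,0,-170,0,1],[265,136,-270,-62,1],[265,136,-270,-62,1],[265,136,-270,-62,1],[265,136,-270,-62,1],[265,136,-270,-62,1],[265,136,-270,-62,1],[265,136,-270,-62,1],[265,136,-270,-62,1],[265,136,-270,-62,1],[265,136,-270,-62,1],[265,136,-270,-62,1],[265,136,-270,-62,1]]]'
python3 -c "
from h import *
c=r.camera('wrist'); reading(c); a=c['image'][:,:,::-1]
t=r.camera('top')['image'][:,:,::-1]; s=r.camera('side')['image'][:,:,::-1]
o=np.vstack([np.hstack([cv2.resize(a[90:270,20:340],(427,240)),cv2.resize(t[120:260,190:400],(360,240))]),cv2.resize(s[110:280,150:350],None,fx=2,fy=2)[:340].copy() if 0 else cv2.copyMakeBorder(cv2.resize(s[110:280,150:350],(400,340)),0,0,0,387,cv2.BORDER_CONSTANT)])
o[240:580,400:787]=cv2.resize(a[140:220,190:280],(387,340),interpolation=cv2.INTER_CUBIC)
cv2.imwrite('pics/final.png',o)"
```

```text
time: 59.6
ee_pos: [0.4486, -0.0309, 0.3484]
eef_rot: [-0.002, 1.0, 0.0, -0.0]
ft_force: [-0.1, -0.3, 0.3]
width: 0.087
grip_force: 0.0
pointer -4.7 1.0 wedge -0.8 1.0 g 5.2 g from -1.9: 3.7
```

View pics/final.png

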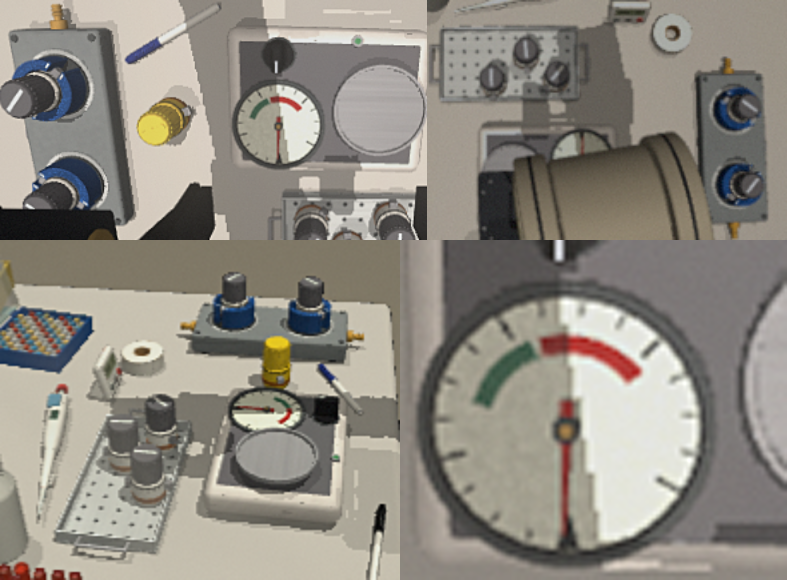

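The final view shows both dry cartridges seated in the blue sockets. Three spent ones stand upright in the tray, the pan is empty, and the pointer is on the wedge.

```bash
python3 -c "
from bench import r
print(r.close_job())"
```

```text
the job is handed in; nothing more can be done
None
```

I handed the job in at about 60 s: the scale was zeroed, all five cartridges were weighed (3 spent, 2 dry), the spent ones stand in the oven tray, both dry ones are home in the dryer sockets, and the scale is empty and within about 3 mm of zero; the hand-in gave no verdict.

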